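Probe card on the sprung earth contact

TASK

Draw the probe card (the one with the narrow tab on top and the steel nose below) straight up out of the slotted rack by its tab, and hold the tip of its nose on the middle of the sprung brass contact on the junction box's sloping lid, card square to the lid, pressing gently so that the contact sits about half way down its 12 mm travel. Finish while still holding it there, pressing steadily; do not let go. Never press hard, leave the other two cards in the rack, and do not disturb the things lying about.

Things in the scene. Friction and masses are not known exactly. Their poses are not given: they have to be found in the camera images.
- rack: aluminium rack, fixed, 170 x 90 x 100 mm (x, y, z), origin at the centre of its underside on the bench. Three upright slots at x = -55, 0 and +55 mm hold three cards in random order by their side edges: card width along the rack's y, thickness along its x. Slots 10.4 mm wide, side walls 100 mm high, card shoulders on ledges 50 mm above the bench; open (35 mm) between the walls
- probe_grip (a point): where to grip the loose probe card (100 g): middle of its tab, 20 mm below the tab's top, 145 mm above the bench at the start. Card 8 mm thick (x), z up along it: body 60 wide (y) x 70 mm high, above it a tab 30 wide (y) x 45 mm high, below it on the middle line a steel nose pin 8 mm across, 36 mm long, round end. The tab stands clear above the other cards
- probe_tip (a point): round end of the probe card's nose, 131 mm straight below probe_grip; same axes (z from the tip up along the card). 14 mm above the bench at the start; lift it above the rack's 100 mm walls and the other cards' 120 mm tops before carrying it sideways
- contact_top (a point): middle of the flat top of the sprung contact, a brass disc 22 mm across, 4 mm thick, 16 mm proud of the lid inside a low dark ring mark 40 mm across; moves with the contact. z points out of the lid, square to it, 0.314 rad (18 deg) from vertical, leaning to the box's own -x side, roughly to the robot; x points up the slope
- contact (a joint): how far the contact is pressed in along the lid's normal, 0 = free, 0.012 m = bottomed. A soft spring: about 1.2 N to start it, 3 N at 6 mm, 4.8 N at 12 mm
- junction_box: light grey box, 154 x 124 x 50 mm, on a low stand, fixed; origin on the bench under its middle, z up. Its flat lid slopes up by 0.314 rad along the box's +x; lid middle 71 mm above the bench, far edge about 96 mm. The contact is 20 mm up the slope and 20 mm to +y from the lid's middle; two round caps 6 mm high, 26 mm across, on the lower part of the lid
- plain_mid (a point): centre of a loose plain card in the rack, 8 x 60 x 70 mm, without tab or nose; leave it
- notch_mid (a point): centre of a loose card in the rack, 8 x 60 x 70 mm, with a 20 mm notch in its top edge; leave it
- driver_grip (a point): handle of a loose screwdriver 180 mm long lying between rack and box; leave it
- coupling_mid (a point): centre of a loose grey pipe coupling standing on end, 36 mm across, 45 mm high; leave it
- locknut: loose flat grey ring nut, 44 mm across, 9 mm high, origin at the centre of its underside; leave it
- elbow: loose grey pipe elbow lying flat, arms about 60 mm, 26 mm thick; origin on the bench near its bend; leave it
- probe_card: the same probe card as probe_grip; this origin lies at the underside of its shoulders, 95 mm below probe_grip and 36 mm above probe_tip

How it is judged (in metres and radians):
On the way:
1. the probe card is drawn up clear of the rack in the grip (z of probe_tip in the frame of rack above 0.102 m and contact force between the fingers and probe_card above 1 N), for 0.1 s.
At the end, for the whole second after the job is handed in: the fingers hold the probe card clear of the rack and do not touch the contact; nose tip within 7 mm of the contact's middle, card within 0.14 rad of square to the lid, contact steadily pressed in 2 to 10 mm with 0.5 to 8 N (value of joint contact between 0.002 and 0.01 m and contact force between probe_card and contact between 0.5 and 8 N and distance between probe_tip and contact_top below 0.007 m and angle between the z axis of probe_tip and the z axis of contact_top, either way round below 0.14 rad and angle between probe_tip's own z axis and vertical below 0.6 rad and contact force between the fingers and probe_card above 1 N and contact force between probe_card and rack below 0.1 N and contact force between the fingers and contact below 0.1 N and linear speed of probe_card below 0.02 m/s); the arm keeps its last pose, push and grip.
It fails at once if the contact is pressed hard (over 15 N, or by the fingers) (contact force between contact and anything else above 15 N or contact force between the fingers and contact above 2 N).
It fails at once if another card is moved by more than 15 mm (distance of any of plain_mid, notch_mid from where it was at the start of the episode above 0.015 m).
It fails at once if a thing lying about is moved by more than 20 mm (distance of any of driver_grip, coupling_mid, locknut, elbow from where it was at the start of the episode above 0.02 m).
It also fails if it takes over 42 s, if anything falls off the work surface, if the arm or the gripper's body presses on something with over 40 N, if the wrist force passes 120 N, or if a joint passes its speed limit or range.

ROBOT

A 6-joint arm with a two-finger parallel gripper is mounted at the origin on the work surface. World frame = base frame: x ahead of the robot, y to its left, z up, the work surface at z = 0. Lengths are in mm, angles in rad, forces in N, time in s.
With the tool pointing down it reaches from about 400 to 825 mm from the base axis. Payload 7 kg.
Tool frame: the origin (TCP) lies between the finger pads; the fingertips stand 19 mm ahead of it and the grasp point (between the pads) is the TCP; x points along the fingers, y is the direction in which the jaws open and shut, and the axes are right-handed (so a half turn about x gives the same grasp; the last joint's range is limited). The gripper opens to 85 mm and grips with 20 to 120 N. Pads are 22 mm wide; open, the fingers measure 114 mm over their backs; the gripper's body (76 mm by 85 mm) begins 54 mm behind the grasp point. The pads swing forward as they close: fully open they stand 13 mm farther back than shut.
Start: joints at [1.605, 0.359, 0.012, 0, -1.224, -0.288], TCP at [169.492, 653.351, 223.902] pointing down, gripper open.
Joint ranges: [-3.07, 3.07], [-1.43, 2.12], [-1.02, 1.25], [-3.03, 1.67], [-3.05, -0], [-3.03, 3.03]. Speed limits (rad/s): [2.39, 2.39, 3.01, 3.14, 3.14, 3.14].

INTERFACE

Orientations are given as a unit quaternion [w, x, y, z].
In Python, from cell import robot gives the robot as it stands.
- The arm moves only by the shell command python3 -m pendant 'ROWS'. ROWS is JSON, a list of rows, each a list of 5 numbers: the opening in per cent of the stroke, from 0 (shut) to 100 (fully open), then the shift along the tool's x, y, z in cm, then the turn about the tool's x in degrees. A call has 1 to 20 rows; each row is the pose to reach, as a shift and turn from the pose measured when the call began, along the tool's axes at that moment; what a row does not reach only later rows make up. A row lasts 1/8 s, in which the tool goes at most 62.5 mm and 10.7 degrees, less where a joint would pass 70% of its speed; a pose out of reach is approached as far as the arm can. A call with a gripper value outside its range is refused whole. The fingers move at their own pace and stop on an object; the grip force is fixed at half the most. Time passes only in rows, so rows that repeat a pose let the fingers close. It gives the time, the measured TCP pose, the force and the opening at its end, in the units of the state.
- robot.observe(): the state, without advancing time (a new reading comes with each control period).
- robot.snapshot(name): name is "side" or "top" or "wrist"; returns the picture (400x640x3 uint8, blue, green, red); there is no depth.
- robot.camera_info(name): a dict with "fx", "fy", "cx", "cy" (pixels), "k1" (the pictures are not rectified: a ray, as slopes to the right and down, at radius r is drawn at 1 + k1 r^2 times it, then the intrinsics apply), "position" and "orientation" of the camera in the world. Camera axes: x right, y down, z forward; pixel columns grow to the right and rows downward; lengths in mm; the calibration is good to about 2 mm. A picture is of the moment at which its call begins: read the wrist's pose just before it. camera_info takes no time and is no camera call; for the wrist camera it gives the pose at the moment of the call.
- robot.finish_job(): hands the job in, once; it reports no verdict.
The state is a dict: "time": time; "joints": joint angles; "qvel": joint speeds; "joint_torque": joint torques, N m; "eef_pos": TCP position; "tcp_rot": TCP orientation; "force": force on the tool from outside, world axes, zero at the start; "torque": the same for the moment, N m; "opening": finger opening in mm.
Only numpy, scipy, OpenCV 4.12 (cv2) and the standard library are available. Lean on these libraries where they do the work, as an engineer would, in place of code of your own. Each camera call takes 0.05 s, during which the arm holds its last target.

## Working session

There is one attempt and no reset: what is moved stays moved. The work goes in short steps, Python scripts to look and compute and a shell command to move; the robot and the scene stay as the last step left them, time stands still between calls to the robot, and variables do not carry over. Pictures are saved under pics/ and viewed, and the job is handed in when it is done.

```bash
mkdir -p pics; ls
python3 - <<'E'
from cell import robot
import cv2
s=robot.observe()
for k in s: print(k,s[k])
for n in("side","top","wrist"):
    print(n,robot.camera_info(n)); cv2.imwrite(f"pics/{n}0.png",robot.snapshot(n))
E
```

```text
pics
time 0.0
joints [ 1.60507961e+00  3.59413663e-01  1.10982884e-02 -3.17113402e-04
 -1.22408776e+00 -2.88088226e-01]
qvel [ 8.48884258e-05  4.84605684e-05  7.26244564e-04  1.21676256e-03
  1.29742782e-03 -6.69796358e-04]
joint_torque [ 1.01161004e-03 -5.83324993e+01  2.93416733e+01  6.93655059e+00
 -6.08857517e-03 -9.70216718e-06]
eef_pos [169.406265   652.91624977 222.96947669]
tcp_rot [ 0.08895314 -0.70140277  0.09010843  0.70142852]
force [-0.0480652  -0.54148856  0.43991064]
torque [-0.05249436 -0.01378557  0.02435449]
opening 85.2304047214413
side {'fx': 406.1094192745739, 'fy': 406.1094192745739, 'cx': 316.6769788961603, 'cy': 206.56616175249343, 'k1': -0.06508312746945563, 'position': array([128.73247009, 457.42420432, 453.09238105]), 'orientation': array([ 0.18954025, -0.32999375,  0.78767159, -0.48451222])}
top {'fx': 466.8069920212388, 'fy': 466.8069920212388, 'cx': 319.6810410804307, 'cy': 204.23768656993138, 'k1': -0.11170858062826983, 'position': array([381.35489083, -17.69502392, 980.91905887]), 'orientation': array([-0.08521144,  0.72198467, -0.6817602 ,  0.08173228])}
wrist {'fx': 314.40114275007124, 'fy': 314.40114275007124, 'cx': 320.0648728243025, 'cy': 198.8650734548814, 'k1': -0.01964757374457502, 'position': array([247.555217  , 631.76038063, 374.56104805]), 'orientation': array([-0.09889756, -0.6039532 ,  0.78070341,  0.12634078])}
```

View pics/side0.png

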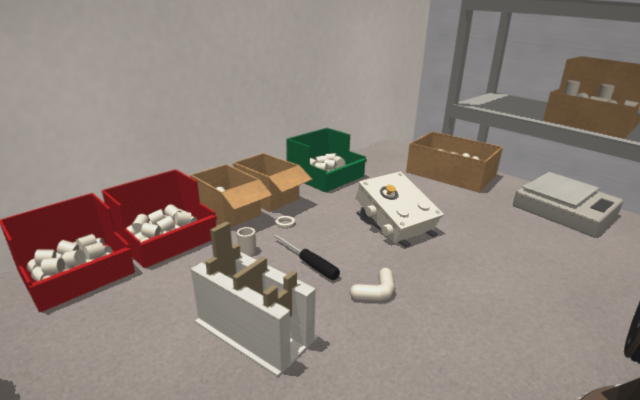

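View pics/top0.png

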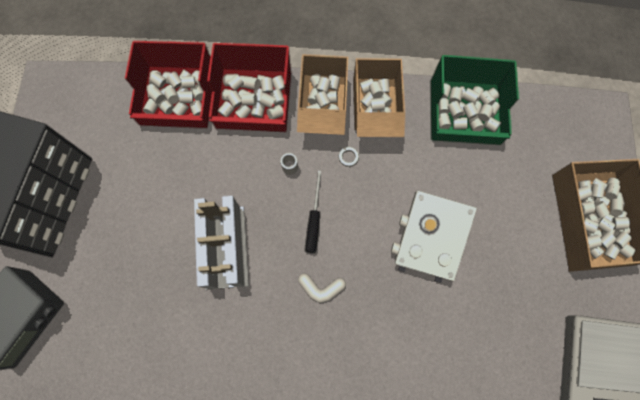

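View pics/wrist0.png

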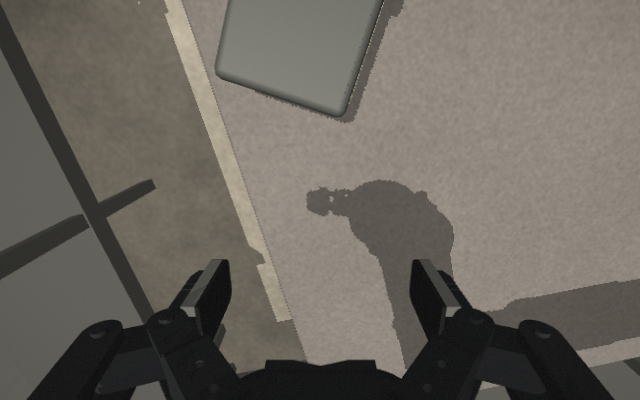

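The side view shows the tab at about (222,240), in the slot nearest the red bins. The top view shows the rack around (215,240), the tab near (212,208), the box at (435,238) and the contact at (430,224). I'll enlarge these areas for exact pixels.

```bash
cat > h.py <<'E'
import numpy as np,cv2
from cell import robot
from scipy.spatial.transform import Rotation as R
def rot(q): return R.from_quat(np.roll(q,-1)).as_matrix()
def KD(c): return np.array([[c['fx'],0,c['cx']],[0,c['fy'],c['cy']],[0,0,1.]]),np.array([c['k1'],0,0,0.])
def ray(c,uv):
    K,D=KD(c); p=cv2.undistortPoints(np.array([[uv]],float),K,D,None,None,None)[0,0]
    d=rot(c['orientation'])@np.array([p[0],p[1],1]); return np.array(c['position']),d/np.linalg.norm(d)
def atz(c,uv,z):
    o,d=ray(c,uv); return o+d*(z-o[2])/d[2]
def proj(c,P):
    K,D=KD(c); M=rot(c['orientation']).T; t=-M@np.array(c['position'])
    return cv2.projectPoints(np.atleast_2d(np.array(P,float)),cv2.Rodrigues(M)[0],t,K,D)[0][:,0]
def tri(obs):
    A=np.zeros((3,3));b=np.zeros(3)
    for c,uv in obs:
        o,d=ray(c,uv);Q=np.eye(3)-np.outer(d,d);A+=Q;b+=Q@o
    x=np.linalg.solve(A,b); return x,[np.linalg.norm((np.eye(3)-np.outer(ray(c,uv)[1],ray(c,uv)[1]))@(x-c['position'])) for c,uv in obs]
def crop(im,x0,y0,w,h,s,name):
    a=cv2.resize(im[y0:y0+h,x0:x0+w],None,fx=s,fy=s,interpolation=cv2.INTER_CUBIC)
    for i in range(0,w,10):
        cv2.line(a,(i*s,0),(i*s,6 if i%50 else 14),(0,0,255),1)
        if i%20==0: cv2.putText(a,str(x0+i),(i*s,24),0,.35,(0,0,255),1)
    for j in range(0,h,10):
        cv2.line(a,(0,j*s),(6,j*s),(0,0,255),1)
        if j%20==0: cv2.putText(a,str(y0+j),(8,j*s+4),0,.35,(0,0,255),1)
    cv2.imwrite('pics/'+name,a)
E
python3 - <<'E'
from h import *
t=cv2.imread('pics/top0.png');s=cv2.imread('pics/side0.png')
crop(t,180,180,80,120,5,'t_rack.png');crop(t,380,180,110,110,5,'t_box.png')
crop(s,180,215,150,150,4,'s_rack.png');crop(s,345,160,110,90,5,'s_box.png')
ct=robot.camera_info('top')
print(atz(ct,(212,208),150),atz(ct,(430,224),75),atz(ct,(435,238),71))
E
```

```text
[563.06605591 189.37841354 150.        ] [ 571.84548049 -228.35250577   75.        ] [ 544.86965689 -239.45835929   71.        ]
```

View pics/t_rack.png

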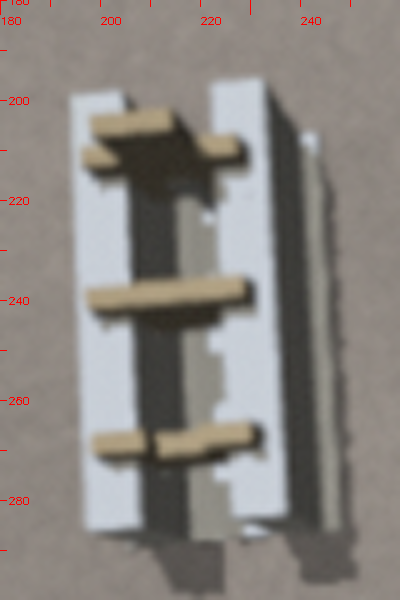

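View pics/t_box.png

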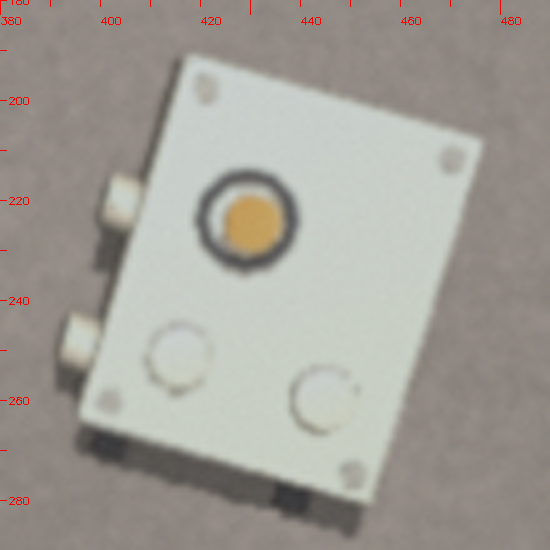

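View pics/s_rack.png

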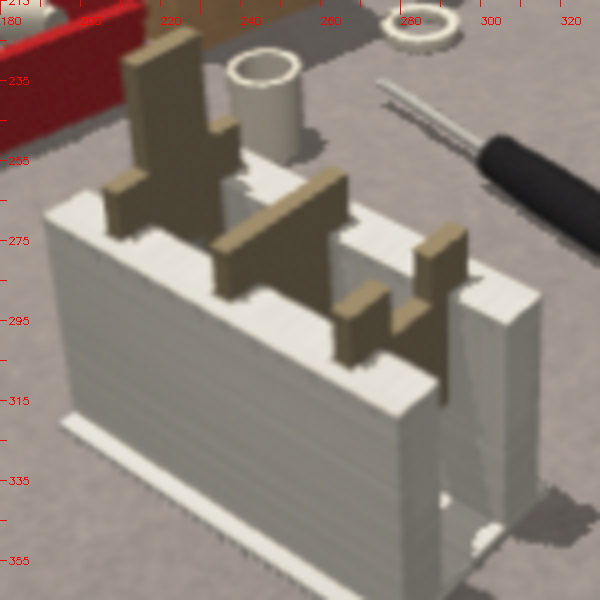

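View pics/s_box.png

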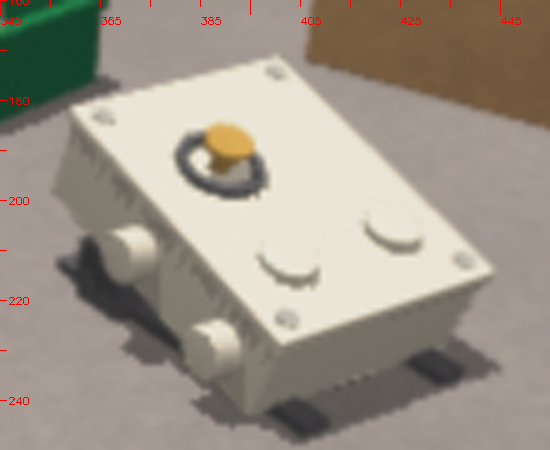

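```bash
cat > fit.py <<'E'
from h import *
from scipy.optimize import least_squares
ct=robot.camera_info('top');cs=robot.camera_info('side')
print('contact',tri([(ct,(430,224.4)),(cs,(390.6,187.6))]))
print('tabtop',tri([(ct,(206,204.2)),(cs,(220.4,226.4))]))
for z in(164,165,166):print(atz(ct,(206,204.2),z))
th=.314
def lid(p,L):
    x,y,a=p;c,s=np.cos(a),np.sin(a);Rz=np.array([[c,-s,0],[s,c,0],[0,0,1]])
    Rl=Rz@R.from_euler('y',-th).as_matrix()
    return np.array([x,y,71.]),Rl
cor=[(1,1),(1,-1),(-1,-1),(-1,1)]
T=np.array([(416.6,190.6),(476.2,207.6),(453.6,280.2),(395.6,263)])
S=np.array([(359,181),(400.6,171),(443.6,213.6),(399.6,228.6)])
def res(p,full=False):
    o,Rl=lid(p[:3],0)
    P=[o+Rl@[i*p[3]/2,j*p[4]/2,0] for i,j in cor]
    C=o+Rl@[20,20,16]
    # cameras sub-offset ignored
    r=np.r_[(proj(ct,P)-T).ravel(),(proj(cs,P)-S).ravel(),(proj(ct,C)-[430,224.4]).ravel(),(proj(cs,C)-[390.6,187.6]).ravel()]
    return r
f=least_squares(res,[545,-239,-.2,154,124],loss='soft_l1')
print('box',f.x,np.round(f.fun.reshape(-1,2),1).tolist())
o,Rl=lid(f.x[:3],0);print('contact',o+Rl@[20,20,16],'n',Rl[:,2])
TR=np.array([(194,198.2),(232.6,195.2),(237.2,282.6),(197,285.6)]);SR=np.array([(190.9,268.4),(279.1,319.1),(314.9,288.4)])
def rr(p):
    x,y,a=p;c,s=np.cos(a),np.sin(a)
    g=lambda u,v,z:[x+c*u-s*v,y+s*u+c*v,z]
    # image top: up=world+x, left=world+y ; rack long axis along world x?
    Q=dict(UL=g(*rk[0],100),UR=g(*rk[1],100),LR=g(*rk[2],100),LL=g(*rk[3],100))
    return np.r_[(proj(ct,[Q['UL'],Q['UR'],Q['LR'],Q['LL']])-TR).ravel(),(proj(cs,[Q['UL'],Q['LL'],Q['LR']])-SR).ravel()]
rk=[(85,45),(85,-45),(-85,-45),(-85,45)]
f=least_squares(rr,[500,180,0],loss='soft_l1')
print('rack',f.x,np.round(f.fun.reshape(-1,2),1).tolist())
x,y,a=f.x
print('slot+55',x+55*np.cos(a),y+55*np.sin(a))
E
python3 fit.py
```

```text
contact (array([ 567.88595793, -223.84445167,   92.89101724]), [np.float64(0.6921821228204855), np.float64(0.6921821228205921)])
tabtop (array([566.73145049, 198.02271857, 164.45351712]), [np.float64(0.6134560361298105), np.float64(0.613456036129884)])
[566.4013966 197.6580528 164.       ]
[566.17487905 197.39443663 165.        ]
[565.94836149 197.13082045 166.        ]
box [ 5.50041286e+02 -2.40168479e+02 -2.33278951e-01  1.51240622e+02
  1.22880761e+02] [[0.0, -0.3], [0.1, 0.1], [-0.1, -0.3], [-0.9, -0.2], [0.2, 0.2], [0.1, 0.0], [0.1, 0.0], [1.6, -0.5], [-0.2, -0.5], [0.1, 0.2]]
contact [ 568.36354681 -223.96512581   92.39500192] n [-0.30049948  0.0714001   0.95110572]
rack [5.12874953e+02 1.84786350e+02 1.35009135e-01] [[-0.6, 0.2], [6.3, -0.2], [5.3, -0.2], [-1.9, 0.1], [-0.4, 0.4], [-1.2, 1.3], [6.4, -3.8]]
slot+55 567.3744586735298 192.18931485759254
```

```bash
cat > fit2.py <<'E'
from h import *
from scipy.optimize import least_squares
ct=robot.camera_info('top');cs=robot.camera_info('side')
TR=np.array([(194,198.2),(232.6,195.2),(237.2,282.6),(197,285.6)]);SR=np.array([(190.9,268.4),(279.1,319.1),(314.9,288.4)])
def rr(p):
    x,y,a,L,W=p;c,s=np.cos(a),np.sin(a)
    g=lambda u,v,z:[x+c*u-s*v,y+s*u+c*v,z]
    Q=[g(L/2,W/2,100),g(L/2,-W/2,100),g(-L/2,-W/2,100),g(-L/2,W/2,100)]
    return np.r_[(proj(ct,Q)-TR).ravel(),(proj(cs,[Q[0],Q[3],Q[2]])-SR).ravel()]
f=least_squares(rr,[500,180,0,170,75],loss='soft_l1')
print('rack',f.x,np.round(f.fun.reshape(-1,2),1).tolist())
x,y,a=f.x[:3]
print('slot+55',x+55*np.cos(a),y+55*np.sin(a))
# card tops from top camera, ends
for n,z,p,q in[('tab',165,(91,129),(174,118)),('plain',120,(88,300),(247,288)),('notch',120,(95,446),(255,434))]:
    P=atz(ct,(180+p[0]/5-.4,180+p[1]/5-.4),z);Q=atz(ct,(180+q[0]/5-.4,180+q[1]/5-.4),z)
    print(n,(P+Q)/2,np.linalg.norm(P-Q),np.arctan2(*(P-Q)[[1,0]])-np.pi/2)
E
python3 fit2.py
```

```text
rack [5.12884171e+02 1.89824920e+02 1.45234246e-01 1.69815783e+02
 7.60292562e+01] [[0.0, 0.1], [-0.2, -0.2], [-0.6, -0.4], [-0.4, -0.2], [0.2, -0.0], [0.1, -0.1], [0.9, -0.1]]
slot+55 567.3051331288076 197.78475194299227
tab [565.99860327 197.20405408 165.        ] 30.47472420720968 0.1922915398017988
plain [511.46435146 188.43653529 120.        ] 60.29200114708564 0.13688105318251642
notch [457.16427222 179.86912124 120.        ] 59.8632289563936 0.13855049002960418
```

```bash
cat > go.py <<'E'
from h import *
import sys
# target x y z, tool-y azimuth
def plan(P,az=None):
    s=robot.observe();M=rot(s['tcp_rot']);d=M.T@(np.array(P)-s['eef_pos'])/10
    cur=np.arctan2(M[1,1],M[0,1]);t=0 if az is None else -np.degrees((az-cur+np.pi)%(2*np.pi)-np.pi)
    print('t',round(s['time'],2),'pos',s['eef_pos'].round(1),'toolx',M[:,0].round(3),'az',round(cur,3),'q',s['joints'].round(2),'F',s['force'].round(2),'T',s['torque'].round(2),'open',round(s['opening'],1));print('shift cm',d.round(2),'turn deg',round(t,1))
if __name__=='__main__':
    v=[float(a) for a in sys.argv[1:]];plan(v[:3],v[3] if len(v)>3 else None)
E
python3 go.py 566.8 197.6 225 -2.997
```

```text
t 0.15 pos [169.4 653.  223.2] toolx [-0.    -0.001 -1.   ] az -1.825 q [ 1.61  0.36  0.01 -0.   -1.22 -0.29] F [-0.09 -0.66  1.08] T [ 0.02 -0.04  0.02] open 85.4
shift cm [ -0.13  34.1  -49.9 ] turn deg 67.2
```

```bash
python3 -m pendant '[[100,0,3.1,-4.6,6.1],[100,0,6.2,-9.1,12.2],[100,0,9.3,-13.6,18.3],[100,0,12.4,-18.1,24.4],[100,0,15.5,-22.7,30.5],[100,0,18.6,-27.2,36.6],[100,0,21.7,-31.8,42.8],[100,0,24.8,-36.3,48.9],[100,0,27.9,-40.8,55],[100,0,31,-45.4,61.1],[100,-0.1,34.1,-49.9,67.2],[100,-0.1,34.1,-49.9,67.2],[100,-0.1,34.1,-49.9,67.2]]'; python3 go.py 566.8 197.6 145 -2.997
python3 - <<'E'
from h import *
c=robot.camera_info('wrist');im=robot.snapshot('wrist');cv2.imwrite('pics/w1.png',im)
u=lambda v:v.round(1).tolist()
a=.145;g=lambda x,y,z:[566.8+np.cos(a)*x-np.sin(a)*y,197.6+np.sin(a)*x+np.cos(a)*y,z]
print(u(proj(c,[g(4,15,165),g(4,-15,165),g(-4,-15,165),g(-4,15,165)])))
E
```

```text
time: 1.78
eef_pos: [566.6, 197.3, 224.3]
tcp_rot: [-0.462, 0.535, -0.463, -0.534]
force: [-0.3, 1.7, -0.1]
opening: 85.5
t 1.77 pos [566.6 197.3 224.3] toolx [-0.001 -0.001 -1.   ] az -2.998 q [ 0.66  0.24 -0.16  0.   -1.18 -0.52] F [-0.29  1.71 -0.11] T [-0.03  0.   -0.01] open 85.5
shift cm [ 7.93 -0.03  0.04] turn deg -0.1
[[313.0, 234.2], [312.6, 195.3], [324.0, 195.3], [323.9, 234.2]]
```

View pics/w1.png

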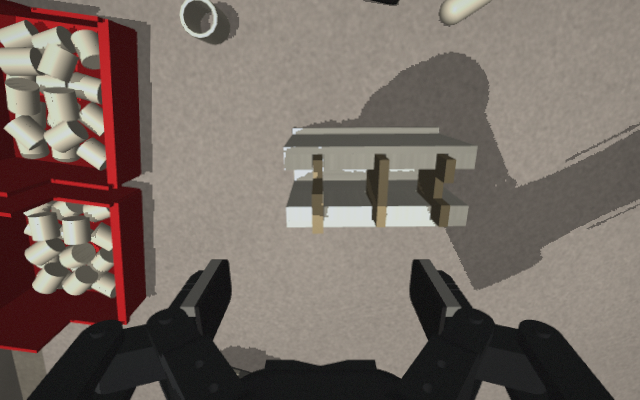

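```bash
python3 -c "
from h import *
crop(cv2.imread('pics/w1.png'),270,120,110,120,5,'w1c.png')"
```

```text
(no output)
```

View pics/w1c.png

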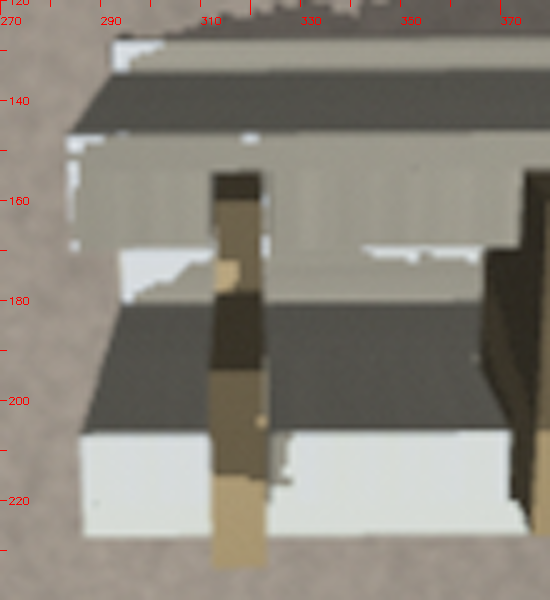

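```bash
python3 -m pendant '[[100,4,-0.1,0.05,0],[100,7.7,-0.1,0.05,0],[100,7.7,-0.1,0.05,0],[0,7.7,-0.1,0.05,0],[0,7.7,-0.1,0.05,0],[0,7.7,-0.1,0.05,0],[0,7.7,-0.1,0.05,0],[0,7.7,-0.1,0.05,0],[0,7.7,-0.1,0.05,0],[0,7.7,-0.1,0.05,0]]'; python3 go.py 567.3 197.8 235 -2.997
```

```text
time: 3.08
eef_pos: [567.8, 198.6, 148.2]
tcp_rot: [-0.462, 0.535, -0.463, -0.534]
force: [-0.1, 0.0, 5.8]
opening: 5.7
t 3.08 pos [567.8 198.6 148.2] toolx [ 0.001 -0.001 -1.   ] az -2.997 q [ 0.66  0.3  -0.26  0.   -1.01 -0.52] F [-0.06  0.02  5.77] T [-0.09 -0.01  0.01] open 5.7
shift cm [-8.68  0.05 -0.08] turn deg 0.0
```

```bash
python3 -m pendant '[[0,0,0,0,0],[0,-1.5,0,0,0],[0,-3,0,0,0],[0,-4.5,0,0,0],[0,-6,0,0,0],[0,-7.3,0,0,0],[0,-7.3,0,0,0]]'; python3 go.py 567.3 197.8 235 -2.997;python3 - <<'E'
from h import *
for n in('wrist','side'):
    im=robot.snapshot(n);cv2.imwrite(f'pics/{n}2.png',im)
crop(im,170,160,170,150,4,'s2c.png')
E
```

```text
time: 3.95
eef_pos: [568.3, 199.0, 222.6]
tcp_rot: [-0.463, 0.536, -0.462, -0.534]
force: [0.3, -0.5, -0.8]
opening: 5.6
t 3.95 pos [568.3 199.  222.6] toolx [ 0.003  0.    -1.   ] az -2.997 q [ 0.66  0.24 -0.16  0.   -1.17 -0.52] F [ 0.33 -0.45 -0.83] T [ 0.03 -0.01  0.05] open 5.6
shift cm [-1.24  0.11 -0.1 ] turn deg 0.0
```

View pics/s2c.png

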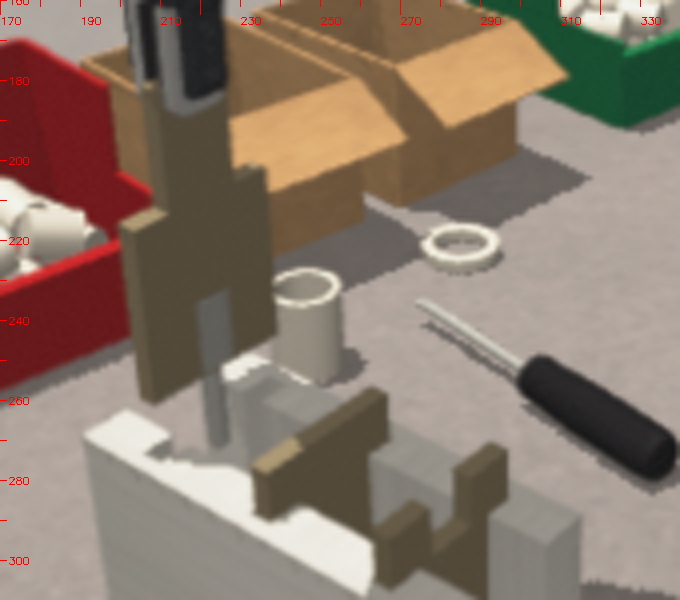

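View pics/wrist2.png

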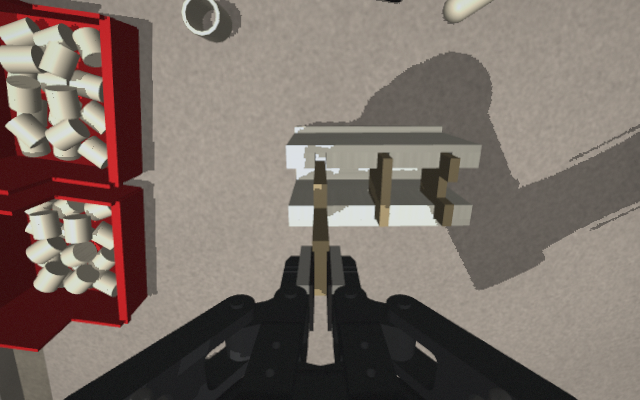

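```bash
python3 -m pendant '[[0,0,0,0.7,0],[0,0.1,0,1.2,0],[0,0.2,0,1.6,0],[0,0.3,0,2.0,0],[0,0.4,0,2.5,0],[0,0.4,0,2.5,0]]'; python3 go.py 567.3 197.8 235 -2.997;python3 - <<'E'
from h import *
for n in('side',):
    im=robot.snapshot(n);cv2.imwrite(f'pics/{n}3.png',im)
crop(im,170,160,170,150,4,'s3c.png')
E
```

```text
time: 4.8
eef_pos: [563.8, 223.7, 216.7]
tcp_rot: [-0.462, 0.535, -0.463, -0.535]
force: [-0.2, -0.3, -1.0]
opening: 6.3
t 4.8 pos [563.8 223.7 216.7] toolx [ 0.    -0.001 -1.   ] az -2.996 q [ 0.7   0.25 -0.16  0.   -1.16 -0.56] F [-0.2  -0.31 -0.95] T [-0.04  0.    0.02] open 6.3
shift cm [-1.82  0.03 -2.61] turn deg 0.0
```

View pics/s3c.png

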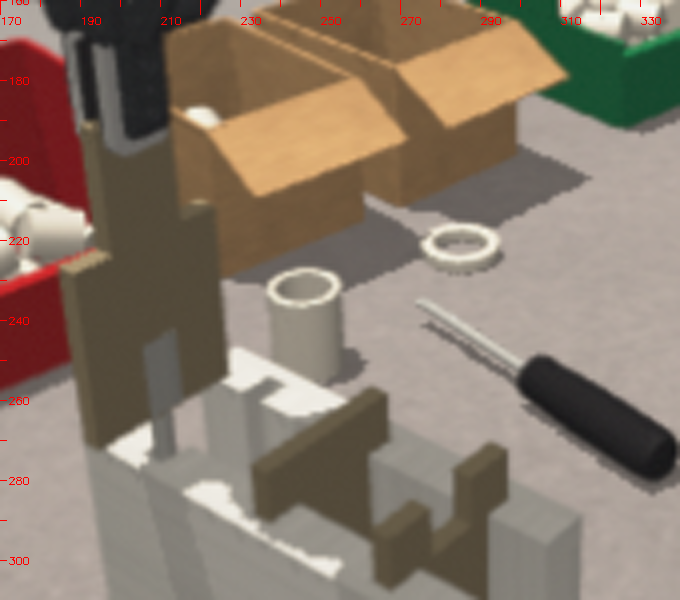

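```bash
python3 -m pendant '[[0,0,0,0.4,0],[0,0,0,0.8,0],[0,0.05,0,1.2,0],[0,0.1,0,1.6,0],[0,0.1,0,1.6,0]]'; python3 go.py 567.3 197.8 235 -2.997;python3 - <<'E'
from h import *
for n in('side',):
    im=robot.snapshot(n);cv2.imwrite(f'pics/{n}4.png',im)
crop(im,150,160,170,150,4,'s4c.png')
E
```

```text
time: 5.48
eef_pos: [561.5, 239.4, 215.9]
tcp_rot: [-0.462, 0.535, -0.463, -0.535]
force: [1.0, -4.1, 1.3]
opening: 6.3
t 5.47 pos [561.5 239.4 215.9] toolx [ 0.    -0.001 -1.   ] az -2.996 q [ 0.72  0.26 -0.15  0.   -1.16 -0.58] F [ 1.04 -4.1   1.32] T [-1.84 -0.33  0.02] open 6.3
shift cm [-1.91  0.03 -4.2 ] turn deg 0.0
```

View pics/s4c.png

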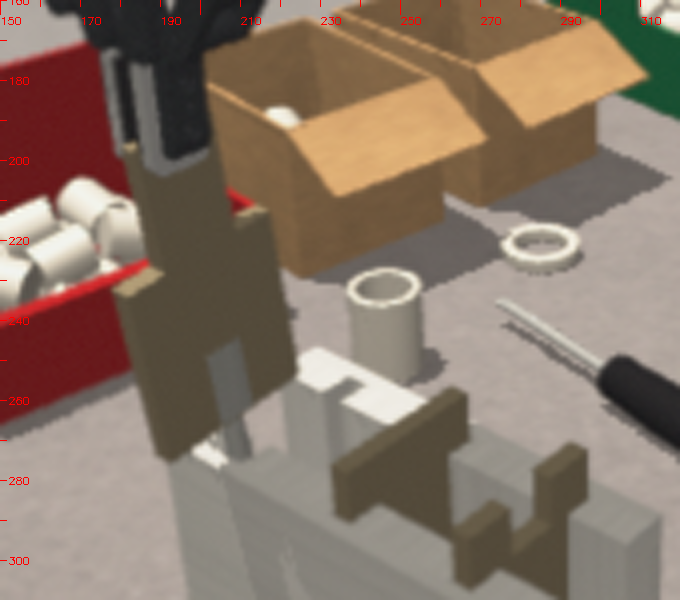

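```bash
python3 -m pendant '[[0,0,0,0.4,0],[0,0,0,0.8,0],[0,0,0,1.2,0],[0,0,0,1.6,0],[0,0,0,2.0,0],[0,0,0,2.2,0],[0,0,0,2.2,0]]'; python3 go.py 567.3 197.8 235 -2.997;python3 - <<'E'
from h import *
for n in('side',):
    im=robot.snapshot(n);cv2.imwrite(f'pics/{n}5.png',im)
crop(im,140,160,170,150,4,'s5c.png')
E
```

```text
time: 6.4
eef_pos: [558.4, 261.3, 215.9]
tcp_rot: [-0.462, 0.535, -0.462, -0.535]
force: [0.6, -4.1, -1.5]
opening: 5.9
t 6.4 pos [558.4 261.3 215.9] toolx [ 0.    -0.001 -1.   ] az -2.996 q [ 0.75  0.27 -0.14  0.   -1.17 -0.61] F [ 0.59 -4.13 -1.51] T [-1.57 -0.28  0.01] open 5.9
shift cm [-1.9   0.04 -6.42] turn deg 0.1
```

View pics/s5c.png

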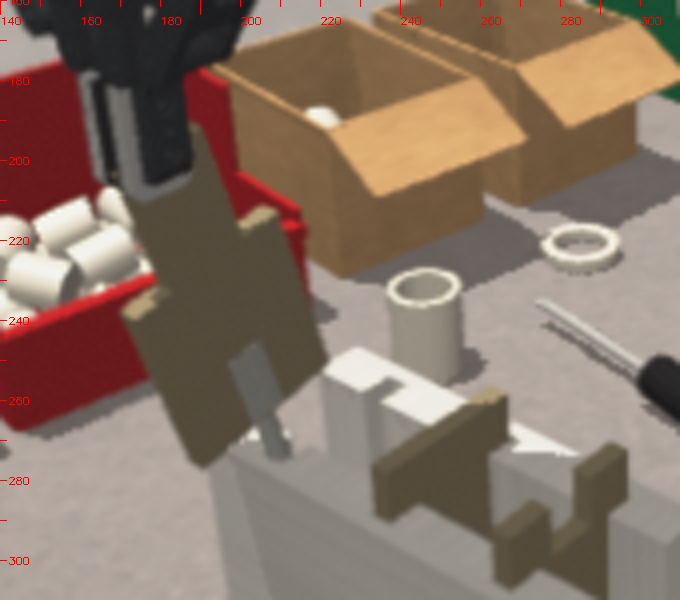

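```bash
python3 -m pendant '[[0,-0.5,0,-0.3,0],[0,-2.5,0,-0.5,0],[0,-5,0,-0.5,0],[0,-7.5,0,-0.5,0],[0,-7.5,0,-0.5,0]]'; python3 go.py 528 -214.4 290 -1.804;python3 - <<'E'
from h import *
for n in('side','top'):
    im=robot.snapshot(n);cv2.imwrite(f'pics/{n}6.png',im)
    if n=='side':crop(im,140,110,160,140,5,'s6c.png')
    else: crop(im,140,150,160,120,5,'t6c.png')
E
```

```text
time: 7.08
eef_pos: [560.4, 257.6, 294.1]
tcp_rot: [-0.464, 0.536, -0.46, -0.534]
force: [0.0, 0.2, -1.9]
opening: 5.6
t 7.08 pos [560.4 257.6 294.1] toolx [ 0.005  0.004 -1.   ] az -2.996 q [ 0.75  0.22 -0.02  0.   -1.32 -0.6 ] F [ 0.02  0.21 -1.94] T [ 0.03 -0.    0.02] open 5.6
shift cm [  0.22  10.06 -46.23] turn deg -68.3
```

View pics/s6c.png

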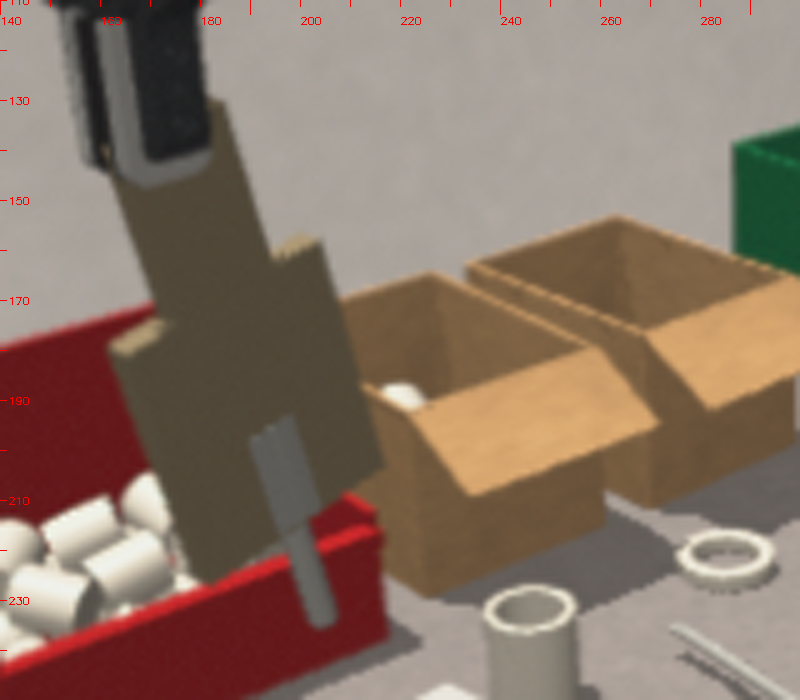

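View pics/t6c.png

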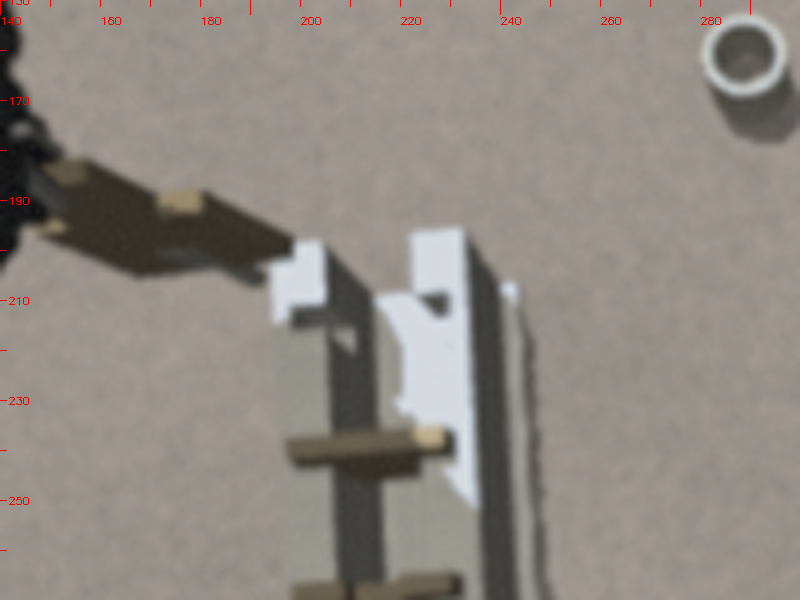

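```bash
cat > cardfit.py <<'E'
from h import *
from scipy.optimize import least_squares
def fit(TCP,M,obs,az0=None):
    # card frame at probe_grip: x=thickness(~ -tool y.. ), y=width (~tool z), z=up(-tool x)
    B=np.c_[-M[:,1],M[:,2],-M[:,0]]
    def pose(p): # theta about thickness axis, phi about width axis, dy,dz offset of grip in tool
        Rr=B@R.from_euler('xy',[p[0],p[1]]).as_matrix()
        return TCP+B@[0,0,0]+Rr@[0,p[2],p[3]],Rr
    def res(p):
        g,Rr=pose(p);r=[]
        for c,uv,pt in obs: r+=list(proj(c,g+Rr@np.array(pt,float))[0]-uv)
        return np.r_[np.array(r),(p[1])/.05,p[2]/2,(p[3]+3)/2]
    f=least_squares(res,[.3,0,0,-3],loss='soft_l1');g,Rr=pose(f.x)
    print('theta,phi,dy,dz',f.x.round(3),'res',f.fun.round(1).tolist())
    tip=g+Rr@[0,0,-131];print('tip',tip.round(1),'rel TCP in tool',(M.T@(tip-TCP)).round(1),'z axis',Rr[:,2].round(3));return tip,Rr
if __name__=='__main__':
    ct=robot.camera_info('top');cs=robot.camera_info('side');s=robot.observe();M=rot(s['tcp_rot']);T=np.array(s['eef_pos'])
    S=lambda x,y:(140+x/5-.4,110+y/5-.4);Tt=lambda x,y:(140+x/5-.4,150+y/5-.4)
    # near face = rack -x side: card x=-4 ; left in side image = +y(tool z)
    print('tri tip',tri([(cs,S(323,624)),(ct,Tt(262,281))]))
    fit(T,M,[(cs,S(323,624),(0,0,-130)),(ct,Tt(262,281),(0,0,-130)),(cs,S(203,587),(-4,30,-95)),(cs,S(383,463),(-4,-30,-95)),(cs,S(108,348),(-4,30,-25)),(cs,S(320,238),(-4,-30,-25))])
E
python3 cardfit.py
```

```text
tri tip (array([563.41101949, 224.77665508, 163.44086901]), [np.float64(1.9514436741463417), np.float64(1.9514436741462533)])
theta,phi,dy,dz [-0.201  0.01  -4.201  1.552] res [0.0, -0.3, -2.6, -0.6, 0.8, 0.4, -0.3, 0.2, 1.8, 1.4, -1.6, -0.3, 0.2, -2.1, 2.3]
tip [562.3 227.1 165.1] rel TCP in tool [126.    1.3 -29.9] z axis [-0.02   0.198  0.98 ]
```

```bash
cat > cf2.py <<'E'
from cardfit import *
ct=robot.camera_info('top');cs=robot.camera_info('side');s=robot.observe();M=rot(s['tcp_rot']);T=np.array(s['eef_pos'])
print(T)
S=lambda x,y:(140+x/5-.4,110+y/5-.4);Tt=lambda x,y:(140+x/5-.4,150+y/5-.4)
B=np.c_[-M[:,1],M[:,2],-M[:,0]]
pts=[(cs,S(323,624),(0,0,-130)),(cs,S(203,587),(-4,30,-95)),(cs,S(383,465),(-4,-30,-95)),(cs,S(110,350),(-4,30,-25)),(cs,S(320,240),(-4,-30,-25)),(cs,S(157,316),(-4,15,-25)),(cs,S(272,262),(-4,-15,-25)),(cs,S(225,102),(-4,-15,20))]
tops=[(ct,Tt(262,281),(0,0,-130)),(ct,Tt(295,240),(4,-30,-95)),(ct,Tt(138,277),(-4,30,-95))]
for o in (pts,pts+tops,pts[:5]+tops):
    def res(p):
        Rr=B@R.from_euler('xyz',p[:3]).as_matrix();g=T+B@p[3:]
        return np.r_[np.concatenate([proj(c,g+Rr@np.array(q,float))[0]-uv for c,uv,q in o]),p[1:3]/.05,p[3:]/8]
    f=least_squares(res,[-.3,0,0,0,0,-3],loss='soft_l1');Rr=B@R.from_euler('xyz',f.x[:3]).as_matrix();g=T+B@f.x[3:]
    print(f.x.round(3),'cost',round(f.cost,1),f.fun.round(1).tolist());print('tip',(g+Rr@[0,0,-131]).round(1),Rr[:,2].round(3))
E
python3 cf2.py
```

```text
[559.08943329 256.82807042 291.16466477]
[-0.188 -0.006 -0.057 -0.719 -4.56   2.906] cost 4.6 [-0.5, -0.2, -0.5, -0.2, 0.4, 0.5, 0.8, 0.0, -0.2, -0.4, 2.2, 0.9, -0.3, 0.5, -1.1, -1.2, -0.1, -1.1, -0.1, -0.6, 0.4]
tip [562.1 228.  165.4] [-0.023  0.185  0.982]
[-0.191  0.011 -0.071  2.634 -6.732  1.256] cost 9.4 [0.6, -0.1, 0.3, -0.3, 1.2, 0.6, 1.0, 0.1, -0.1, -0.2, 2.4, 1.0, -0.2, 0.7, -1.4, -0.9, -1.6, -0.9, -1.2, -0.8, -1.4, -1.5, 0.2, -1.4, 0.3, -0.8, 0.2]
tip [563.2 225.8 163.8] [-0.004  0.189  0.982]
[-0.197  0.016 -0.062  2.907 -6.192  1.019] cost 5.8 [0.9, -0.1, 0.6, 0.0, 1.1, 0.5, 0.9, 0.5, -0.5, -0.2, -1.5, -0.7, -1.2, -0.9, -1.3, -1.2, 0.3, -1.2, 0.4, -0.8, 0.1]
tip [563.  225.5 163.7] [-0.001  0.196  0.981]
```

```bash
python3 go.py 560.3 250 208 -2.996; python3 -m pendant '[[0,2,0,-0.7,0],[0,5,0,-0.7,0],[0,7.5,0,-0.7,0],[0,8.3,0,-0.7,0],[0,8.3,0,-0.3,0],[0,8.3,0,0.2,0],[0,8.3,0,0.6,0],[0,8.3,0,1.0,0],[0,8.3,0,1.4,0],[0,8.3,0,1.8,0],[0,8.3,0,2.2,0],[0,8.3,0,2.2,0],[0,8.3,0,2.2,0]]'; python3 go.py 560.3 250 208 -2.996;python3 - <<'E'
from h import *
for n in('side',):
    im=robot.snapshot(n);cv2.imwrite(f'pics/{n}7.png',im)
crop(im,120,160,170,150,4,'s7c.png')
E
```

```text
t 7.17 pos [559.1 256.8 291.2] toolx [ 0.001  0.001 -1.   ] az -2.996 q [ 0.75  0.23 -0.02  0.   -1.32 -0.6 ] F [ 0.92  0.35 -1.25] T [0.02 0.04 0.01] open 5.9
shift cm [ 8.32 -0.01 -0.7 ] turn deg -0.0
time: 8.8
eef_pos: [556.2, 279.0, 208.5]
tcp_rot: [-0.463, 0.535, -0.462, -0.535]
force: [0.3, -2.8, 0.8]
opening: 6.1
t 8.8 pos [556.2 279.  208.5] toolx [ 0.002  0.001 -1.   ] az -2.996 q [ 0.78  0.28 -0.14  0.   -1.15 -0.63] F [ 0.28 -2.84  0.81] T [-1.23 -0.18 -0.05] open 6.1
shift cm [ 0.05  0.02 -2.93] turn deg 0.0
```

View pics/s7c.png

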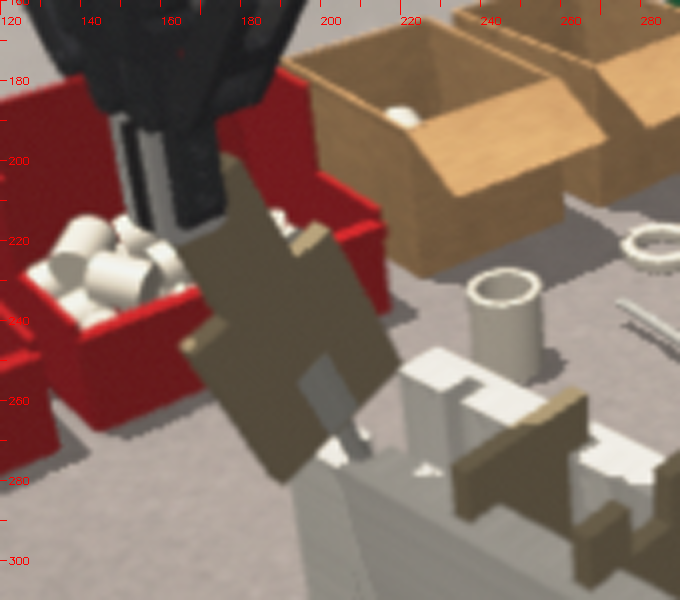

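```bash
python3 -m pendant '[[0,-0.5,0,-0.5,0],[0,-2.5,0,-1,0],[0,-5,0,-1,0],[0,-7.5,0,-1,0],[0,-8,0,-1,0],[0,-8,0,-1,0],[0,-8,0,-1,0]]'
python3 - <<'E'
from h import *
for n in('side','top'):
    im=robot.snapshot(n);cv2.imwrite(f'pics/{n}8.png',im)
    if n=='side':crop(im,120,110,160,140,5,'s8c.png')
    else: crop(im,120,150,160,120,5,'t8c.png')
E
python3 go.py 528 -214.4 290 -1.804
```

```text
time: 9.72
eef_pos: [557.1, 268.8, 287.3]
tcp_rot: [0.463, -0.535, 0.462, 0.535]
force: [0.4, 0.6, -1.3]
opening: 5.4
t 9.82 pos [557.2 268.8 287.4] toolx [ 0.     0.001 -1.   ] az -2.996 q [ 0.76  0.23 -0.02 -0.   -1.32 -0.62] F [0.67 0.19 0.08] T [ 0.03  0.09 -0.02] open 5.9
shift cm [ -0.29   9.89 -47.39] turn deg -68.3
```

View pics/s8c.png

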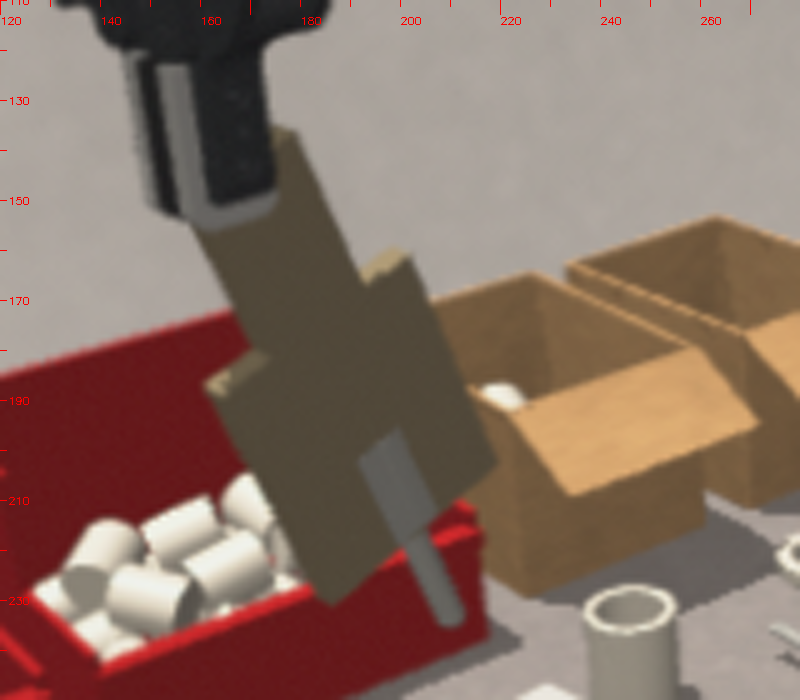

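View pics/t8c.png

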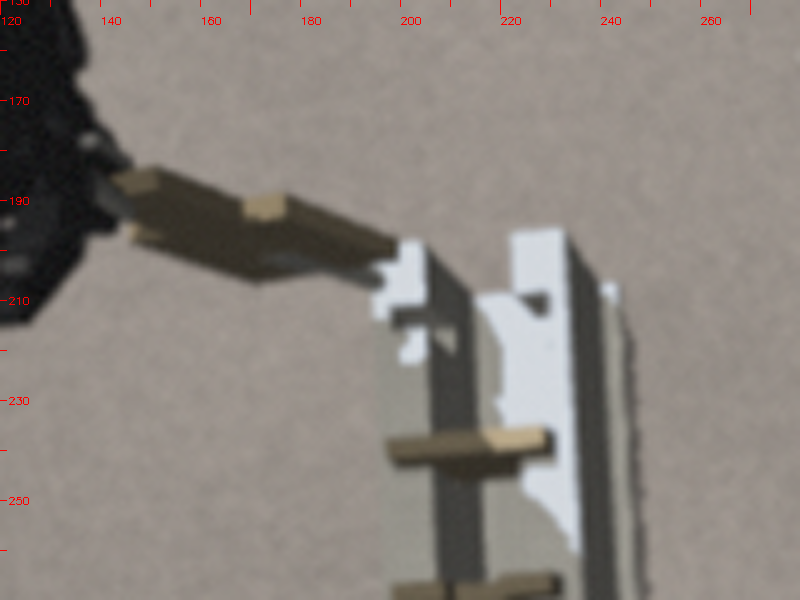

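```bash
sed -e 's/140+x/120+x/g' -e 's/^pts=.*/pts=[(cs,S(451,624),(0,0,-130)),(cs,S(331,605),(-4,30,-95)),(cs,S(497,462),(-4,-30,-95)),(cs,S(207,385),(-4,30,-25)),(cs,S(407,255),(-4,-30,-25)),(cs,S(252,348),(-4,15,-25)),(cs,S(362,280),(-4,-15,-25)),(cs,S(297,132),(-4,-15,20))]/' -e 's/^tops=.*/tops=[(ct,Tt(382,285),(0,0,-130)),(ct,Tt(397,240),(4,-30,-95)),(ct,Tt(258,282),(-4,30,-95))]/' -e "s/^print(T)/print(T);Q=lambda g,Rr:(M.T@(g+Rr@np.array([0,0,-131])-T)).round(1)/" -e "s/^    print(f.x/    print('rel tool',Q(g,Rr),f.x/" cf2.py > cf3.py; python3 cf3.py
```

```text
[557.18756728 268.80146004 287.40999767]
rel tool [124.3   4.  -48.7] [-2.9700e-01  8.0000e-03 -5.1000e-02 -9.8600e-01 -1.0422e+01  9.8100e-01] cost 6.4 [-0.2, -0.3, -1.2, -0.3, 0.3, 0.7, 1.0, 0.5, 0.1, -0.9, 2.2, 0.7, -0.3, 0.6, -1.3, -1.7, 0.2, -1.0, -0.1, -1.3, 0.1]
tip [560.3 220.1 163.1] [-0.02   0.292  0.956]
rel tool [125.9   2.5 -51.1] [ -0.299   0.022  -0.053   2.269 -12.611  -0.792] cost 8.9 [0.5, -0.3, -0.5, -0.3, 0.6, 0.7, 1.4, 0.6, 0.0, -0.7, 2.5, 0.9, -0.2, 0.8, -1.5, -1.3, -1.2, -0.6, 0.1, -0.3, -1.7, -0.5, 0.4, -1.1, 0.3, -1.6, -0.1]
tip [562.2 218.  161.4] [-0.007  0.295  0.955]
rel tool [126.    2.7 -51.4] [ -0.307   0.027  -0.048   2.563 -11.984  -1.148] cost 4.9 [0.8, -0.3, -0.2, -0.1, 0.6, 0.6, 1.2, 1.1, -0.5, -0.7, -1.0, -0.5, 0.1, -0.4, -1.6, -0.4, 0.5, -1.0, 0.3, -1.5, -0.1]
tip [562.  217.6 161.4] [-0.004  0.303  0.953]
```

```bash
python3 go.py 504.4 -206.2 275 -1.804
```

```text
t 9.82 pos [557.2 268.8 287.4] toolx [ 0.     0.001 -1.   ] az -2.996 q [ 0.76  0.23 -0.02 -0.   -1.32 -0.62] F [0.67 0.19 0.08] T [ 0.03  0.09 -0.02] open 5.9
shift cm [  1.21  12.11 -46.23] turn deg -68.3
```

```bash
python3 -m pendant '[[0,0,0.4,-1.5,-2.2],[0,0,1.2,-4.5,-6.6],[0,0,2.2,-8.3,-12.2],[0,0,3.2,-12.2,-18],[0,0,4.2,-16,-23.6],[0,0,5.2,-19.8,-29.2],[0,0,6.2,-23.7,-35],[0,0,7.2,-27.5,-40.6],[0,0,8.2,-31.3,-46.2],[0,0,9.2,-35.1,-51.8],[0,0,10.2,-38.9,-57.4],[0,0.4,11.2,-42.7,-63],[0,0.8,11.8,-45.2,-66.7],[0,1.2,12.1,-46.2,-68.3],[0,1.2,12.1,-46.2,-68.3],[0,1.2,12.1,-46.2,-68.3]]'
python3 - <<'E'
from h import *
for n in('side','top','wrist'):
    im=robot.snapshot(n);cv2.imwrite(f'pics/{n}9.png',im)
    if n=='side':crop(im,330,80,130,115,6,'s9c.png')
    if n=='top':crop(im,380,160,130,115,6,'t9c.png')
E
python3 go.py 504.4 -206.2 266 -1.804
```

```text
time: 11.82
eef_pos: [504.5, -205.6, 275.0]
tcp_rot: [-0.083, 0.702, -0.082, -0.702]
force: [0.7, -0.0, -0.7]
opening: 5.7
t 11.97 pos [ 504.7 -205.3  275.3] toolx [ 0.001  0.001 -1.   ] az -1.803 q [-0.03  0.11 -0.19 -0.   -1.26  1.37] F [ 0.07 -0.05 -1.64] T [-0.    0.01 -0.01] open 5.8
shift cm [0.93 0.09 0.01] turn deg 0.0
```

View pics/s9c.png

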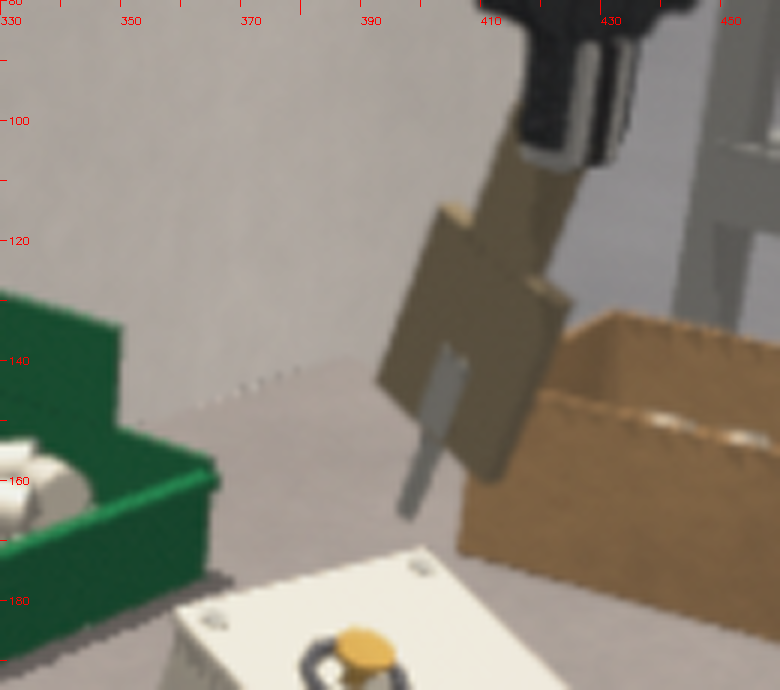

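View pics/t9c.png

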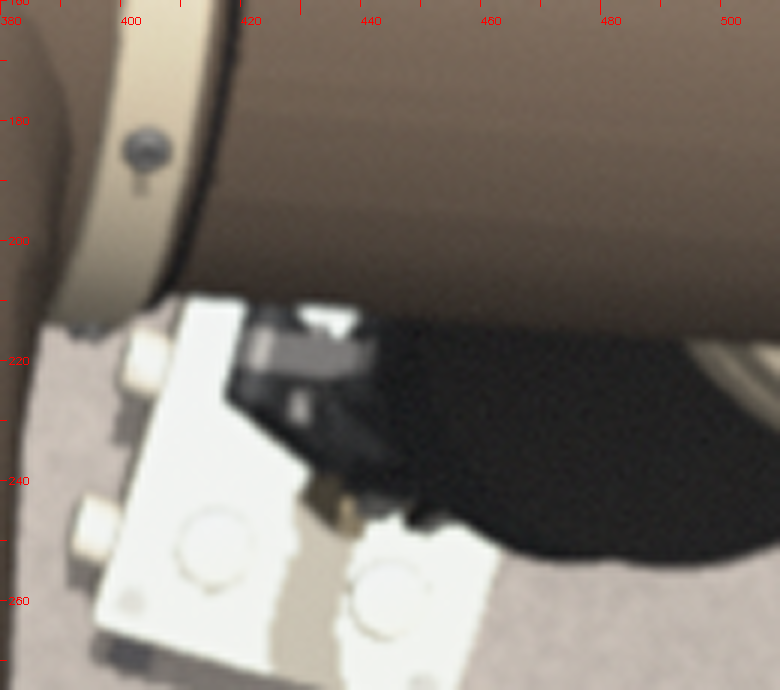

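View pics/wrist9.png

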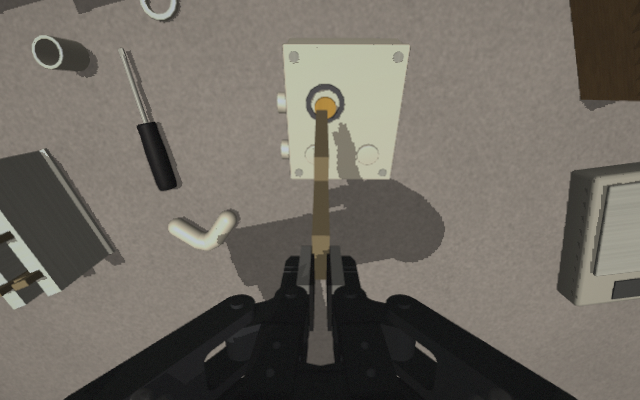

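```bash
cat > cf4.py <<'E'
from cardfit import *
cs=robot.camera_info('side');cw=robot.camera_info('wrist');s=robot.observe();M=rot(s['tcp_rot']);T=np.array(s['eef_pos'])
S=lambda x,y:(330+x/6-.4,80+y/6-.4)
B=np.c_[-M[:,1],M[:,2],-M[:,0]]
C=np.array([568.4,-224,92.4]);n=np.array([-.3005,.0714,.951])
print('contact in wrist pred',proj(cw,C),'side',proj(cs,C))
pts=[(cs,S(405,518),(0,0,-130)),(cs,S(377,382),(4,-30,-95)),(cs,S(490,485),(4,30,-95)),(cs,S(438,207),(4,-30,-25)),(cs,S(572,303),(4,30,-25)),(cs,S(472,224),(4,-15,-25)),(cs,S(540,278),(4,15,-25)),(cw,(321.5,109),(0,-30,-95)),(cw,(321.5,156),(0,-30,-25)),(cw,(321.3,240),(0,-15,20))]
for o in (pts,pts[:7]):
    def res(p):
        Rr=B@R.from_euler('xyz',p[:3]).as_matrix();g=T+B@p[3:]
        return np.r_[np.concatenate([proj(c,g+Rr@np.array(q,float))[0]-uv for c,uv,q in o]),p[1:3]/.05,p[3:]/8]
    f=least_squares(res,[-.3,0,0,0,-10,0],loss='soft_l1');Rr=B@R.from_euler('xyz',f.x[:3]).as_matrix();g=T+B@f.x[3:]
    t=g+Rr@[0,0,-131]
    print(f.x.round(3),'cost',round(f.cost,1),f.fun.round(1).tolist());print('tip',t.round(1),'rel tool',(M.T@(t-T)).round(1),'zaxis',Rr[:,2].round(3),'angle',np.arccos(Rr[:,2]@n).round(3))
    e=C-t;print('to contact',e.round(1),'along n',(e@n).round(1),'lat',(e-n*(e@n)).round(1),'in tool cm',(M.T@e/10).round(2))
E
python3 cf4.py; python3 -c "
from h import *
im=cv2.imread('pics/wrist9.png');crop(im,270,60,130,120,6,'w9c.png')"
```

```text
contact in wrist pred [[322.41345665 109.19652092]] side [[390.74329729 187.76758188]]
[ -0.335   0.016   0.024  -2.377 -11.098  -1.988] cost 7.0 [0.4, -1.6, -0.0, -0.7, -0.1, -0.2, 1.1, -0.9, -0.8, 0.6, 0.4, 0.5, -0.7, 0.2, -0.0, 0.1, -0.4, 3.1, 0.2, -1.5, 0.3, 0.5, -0.3, -1.4, -0.2]
tip [ 556.8 -220.9  149.7] rel tool [125.7   3.3 -54.2] zaxis [-0.32   0.082  0.944] angle 0.027
to contact [ 11.6  -3.1 -57.3] along n -58.2 lat [-5.9  1.1 -2. ] in tool cm [ 5.73  0.04 -1.19]
[-3.080e-01 -4.000e-03  3.400e-02  3.871e+00 -5.236e+00  1.092e+00] cost 1.7 [0.3, -0.2, -0.4, 0.3, 0.2, 0.4, 0.8, -0.9, -0.4, 0.1, 0.3, 0.4, -0.5, -0.1, -0.1, 0.7, 0.5, -0.7, 0.1]
tip [ 549.9 -210.   151.6] rel tool [123.7  -5.8 -44.9] zaxis [-0.299  0.055  0.953] angle 0.021
to contact [ 18.5 -14.  -59.2] along n -62.9 lat [-0.4 -9.5  0.6] in tool cm [ 5.92  0.94 -2.12]
```

View pics/w9c.png

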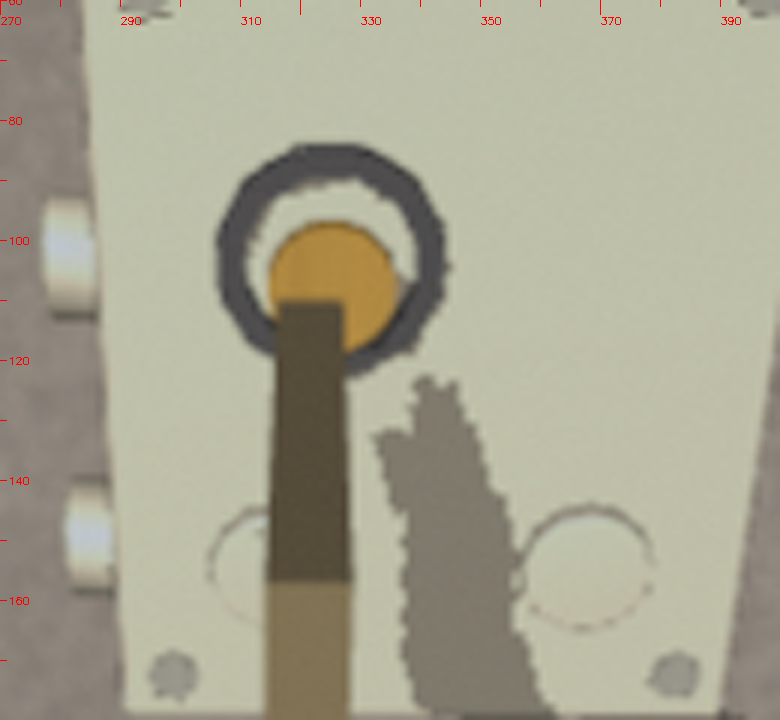

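```bash
python3 -m pendant '[[0,1.5,0.2,-0.3,0],[0,3,0.35,-0.6,0],[0,4,0.35,-0.7,0],[0,4.3,0.35,-0.7,0],[0,4.3,0.35,-0.7,0],[0,4.3,0.35,-0.7,0]]'
python3 - <<'E'
from h import *
for n in('side','wrist'):
    im=robot.snapshot(n);cv2.imwrite(f'pics/{n}10.png',im)
    if n=='side':crop(im,350,110,100,90,8,'s10c.png')
    if n=='wrist':crop(im,270,60,130,120,6,'w10c.png')
E
python3 go.py 504.4 -206.2 266 -1.804
```

```text
time: 12.72
eef_pos: [511.0, -210.4, 232.8]
tcp_rot: [-0.082, 0.703, -0.082, -0.702]
force: [0.0, -0.0, -1.9]
opening: 5.6
t 12.82 pos [ 510.9 -210.4  232.8] toolx [ 0.002  0.    -1.   ] az -1.803 q [-0.04  0.15 -0.25 -0.   -1.17  1.37] F [-0.66 -0.4  -2.15] T [0.01 0.07 0.05] open 5.9
shift cm [-3.32 -0.26  0.73] turn deg 0.0
```

View pics/s10c.png

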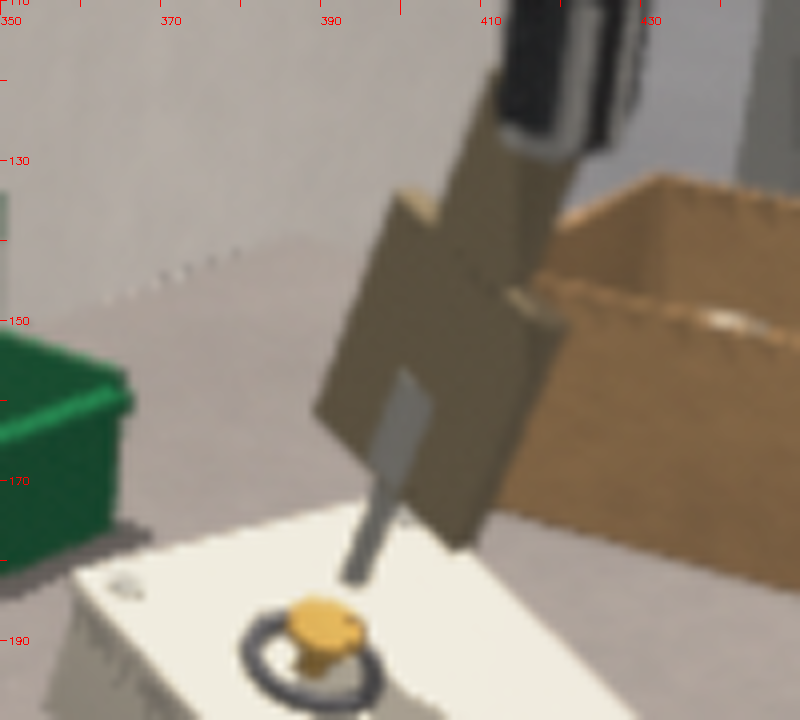

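View pics/w10c.png

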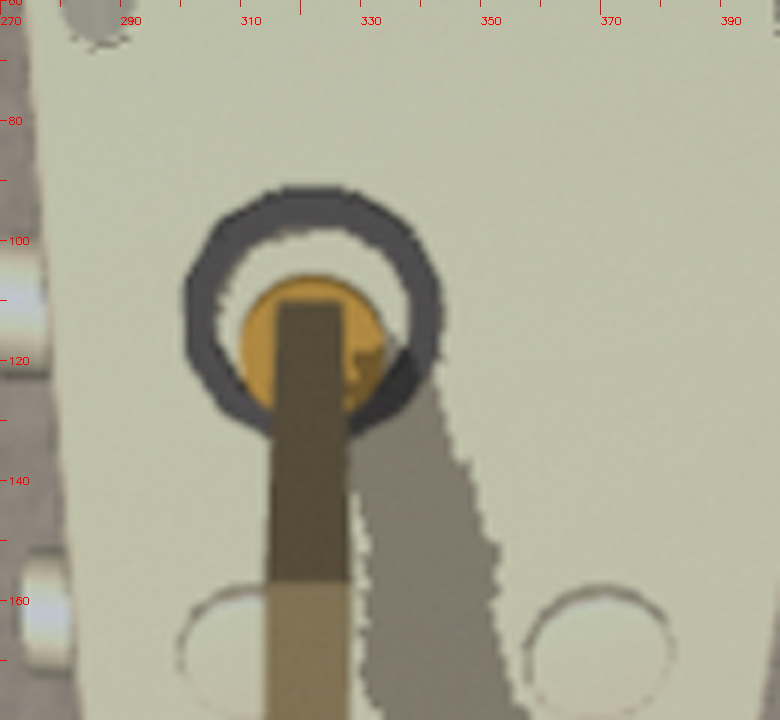

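```bash
cat > rel.py <<'E'
from h import *
import sys
a=[float(v) for v in sys.argv[1:]] # tip px crop, contact px crop, x0,y0,s
x0,y0,s=a[4:7]
cs=robot.camera_info('side');M=rot(robot.observe()['tcp_rot'])
n=np.array([-.3005,.0714,.951]);by=np.array([.231,.973,0])
f=lambda x,y:(x0+x/s-.5+.5/s,y0+y/s-.5+.5/s)
C=np.array([568.4,-224,92.4])
def onplane(uv):
    o,d=ray(cs,uv);return o+d*((C-o)@by)/(d@by)
t=onplane(f(a[0],a[1]));c=onplane(f(a[2],a[3]))
print('tip',t.round(1),'contact',c.round(1));e=c-t
bx=np.cross(by,n);print('gap along -n',(-e@n).round(1),'upslope need',(e@bx).round(1),'tool cm',(M.T@e/10).round(2))
E
python3 rel.py 353 584 326 625 350 110 8
```

```text
tip [ 561.5 -222.4  107.4] contact [ 569.7 -224.3   92. ]
gap along -n 17.2 upslope need 3.3 tool cm [ 1.54  0.   -0.84]
```

```bash
python3 -m pendant '[[0,0.4,0,-0.3,0],[0,0.8,0,-0.5,0],[0,1.1,0,-0.65,0],[0,1.1,0,-0.65,0],[0,1.1,0,-0.65,0]]'
python3 - <<'E'
from h import *
for n in('side','wrist'):
    im=robot.snapshot(n);cv2.imwrite(f'pics/{n}11.png',im)
    if n=='side':crop(im,350,130,80,75,10,'s11c.png')
    if n=='wrist':crop(im,270,60,130,120,6,'w11c.png')
E
python3 go.py 504.4 -206.2 266 -1.804
```

```text
time: 13.45
eef_pos: [517.3, -211.9, 221.8]
tcp_rot: [-0.082, 0.703, -0.082, -0.702]
force: [-0.3, 1.5, -0.9]
opening: 5.6
t 13.55 pos [ 517.3 -211.9  222. ] toolx [ 0.002  0.    -1.   ] az -1.803 q [-0.04  0.17 -0.25 -0.   -1.15  1.38] F [-0.51  0.1  -0.81] T [-0.01  0.01 -0.  ] open 5.8
shift cm [-4.4  -0.26  1.38] turn deg 0.0
```

View pics/s11c.png

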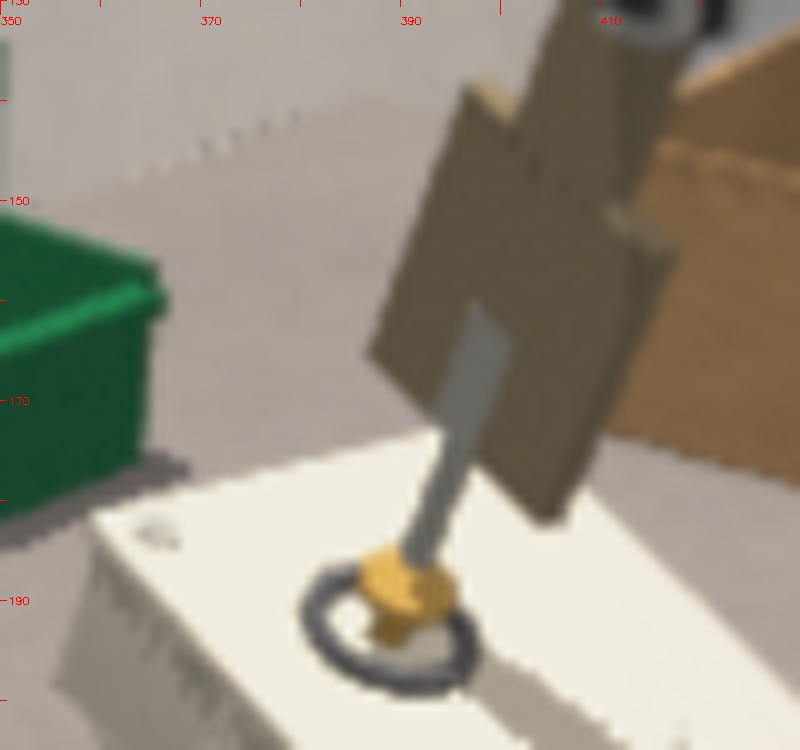

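View pics/w11c.png

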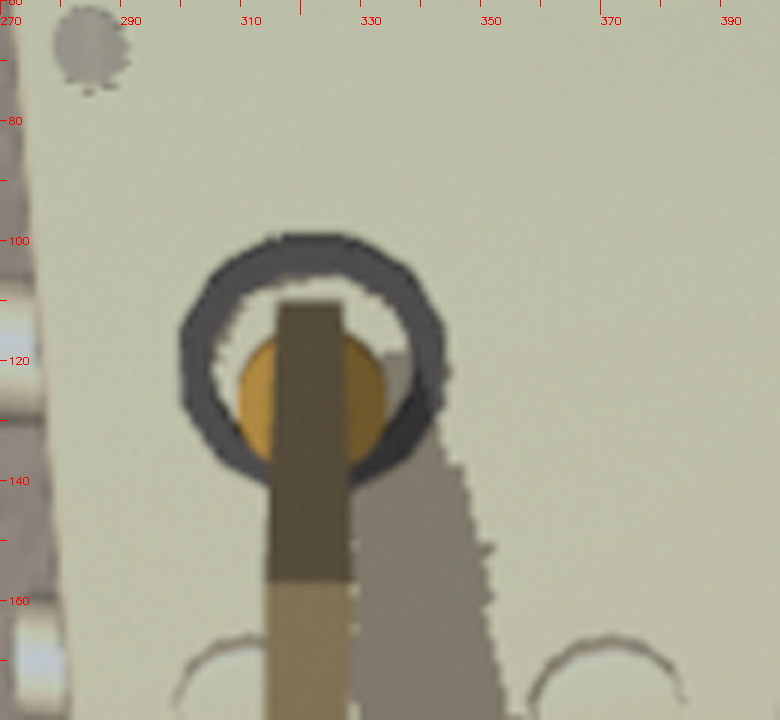

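```bash
python3 rel.py 416 567 408 585 350 130 10
```

```text
tip [ 567.7 -223.8   96.3] contact [ 569.5 -224.3   91.3]
gap along -n 5.3 upslope need 0.2 tool cm [ 0.5   0.   -0.18]
```

```bash
python3 -m pendant '[[0,0.2,0,-0.06,0],[0,0.4,0,-0.13,0],[0,0.55,0,-0.18,0],[0,0.67,0,-0.22,0],[0,0.67,0,-0.22,0],[0,0.67,0,-0.22,0]]'
python3 - <<'E'
from h import *
for n in('side',):
    im=robot.snapshot(n);cv2.imwrite(f'pics/{n}12.png',im)
    if n=='side':crop(im,350,130,80,75,10,'s12c.png')
E
for i in 1 2 3; do python3 -m pendant '[[0,0,0,0,0]]'|grep -E 'eef|force'; done; python3 go.py 504.4 -206.2 266 -1.804
```

```text
time: 14.3
eef_pos: [519.5, -212.4, 215.4]
tcp_rot: [-0.082, 0.703, -0.082, -0.702]
force: [-0.9, 0.4, 1.3]
opening: 6.0
eef_pos: [519.5, -212.4, 215.5]
force: [-0.3, -0.1, 0.0]
eef_pos: [519.5, -212.4, 215.5]
force: [0.4, 1.4, 1.0]
eef_pos: [519.5, -212.4, 215.5]
force: [-0.4, -0.0, 0.1]
t 14.72 pos [ 519.5 -212.4  215.5] toolx [ 0.002  0.    -1.   ] az -1.803 q [-0.04  0.18 -0.26 -0.   -1.14  1.38] F [-0.37 -0.04  0.08] T [ 0.1   0.33 -0.  ] open 5.8
shift cm [-5.05 -0.26  1.6 ] turn deg 0.0
```

View pics/s12c.png

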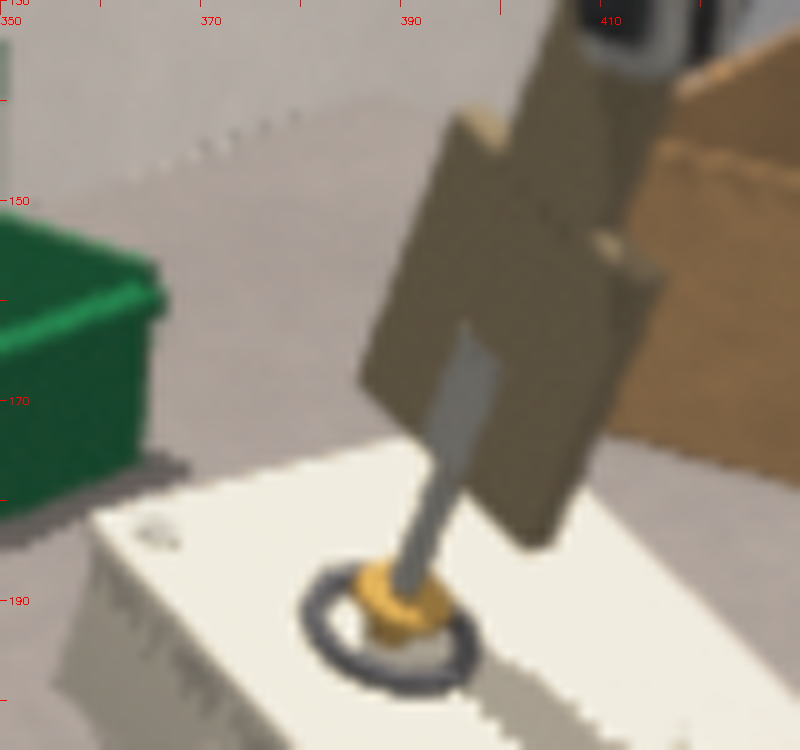

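```bash
python3 -m pendant '[[0,0.15,0,-0.05,0],[0,0.28,0,-0.09,0],[0,0.33,0,-0.11,0],[0,0.33,0,-0.11,0],[0,0.33,0,-0.11,0]]'
python3 - <<'E'
from h import *
for n in('side','wrist'):
    im=robot.snapshot(n);cv2.imwrite(f'pics/{n}13.png',im)
    if n=='side':crop(im,350,130,80,75,10,'s13c.png')
    else:crop(im,270,60,130,120,6,'w13c.png')
E
for i in 1 2 3 4; do python3 -m pendant '[[0,0,0,0,0]]'|grep -E 'eef|force'; done; python3 go.py 504.4 -206.2 266 -1.804
```

```text
time: 15.35
eef_pos: [520.6, -212.7, 212.3]
tcp_rot: [-0.082, 0.703, -0.082, -0.702]
force: [-0.8, -0.1, 2.3]
opening: 5.9
eef_pos: [520.6, -212.7, 212.3]
force: [-1.5, -0.4, 2.8]
eef_pos: [520.6, -212.7, 212.4]
force: [0.0, 1.0, 2.1]
eef_pos: [520.6, -212.7, 212.3]
force: [-1.1, 1.1, 2.1]
eef_pos: [520.6, -212.7, 212.4]
force: [-1.2, 0.8, 2.5]
t 15.95 pos [ 520.6 -212.7  212.4] toolx [ 0.002  0.    -1.   ] az -1.803 q [-0.04  0.18 -0.26 -0.   -1.13  1.38] F [-1.15  0.79  2.51] T [0.15 0.41 0.02] open 5.6
shift cm [-5.37 -0.26  1.71] turn deg 0.0
```

View pics/s13c.png

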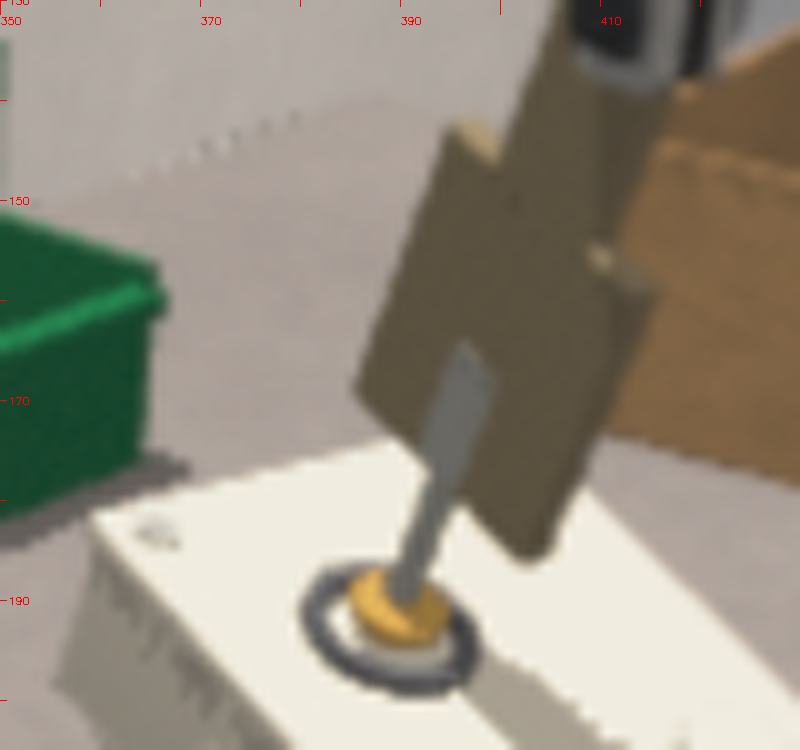

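View pics/w13c.png

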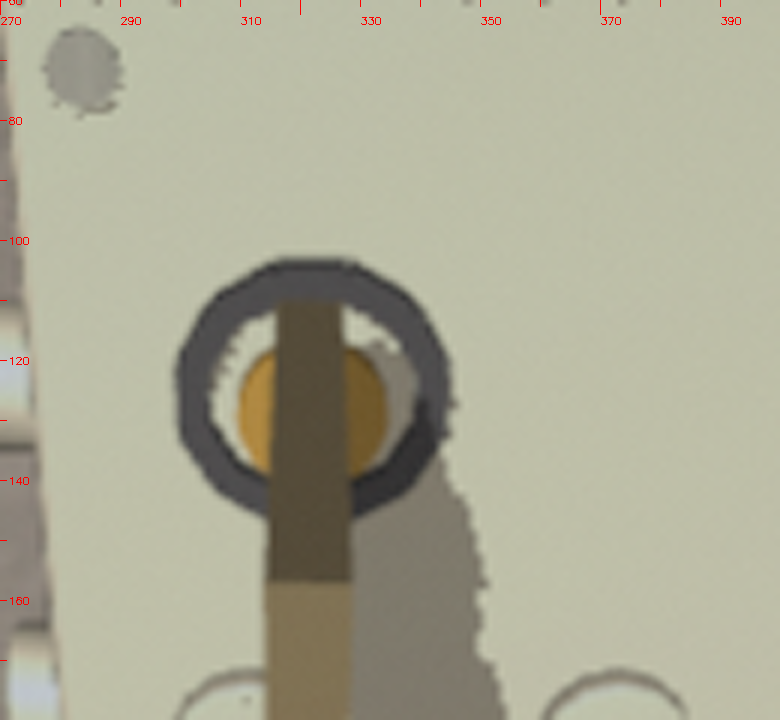

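```bash
python3 rel.py 403 603 399 608 350 130 10;python3 rel.py 408 585 399 608 350 130 10
```

```text
tip [ 570.4 -224.5   86.6] contact [ 571.4 -224.7   85. ]
gap along -n 1.9 upslope need 0.5 tool cm [ 0.16  0.   -0.11]
tip [ 569.5 -224.3   91.3] contact [ 571.4 -224.7   85. ]
gap along -n 6.6 upslope need -0.1 tool cm [ 0.63  0.   -0.2 ]
```

```bash
python3 -c "
from cell import robot
print(robot.finish_job())"
```

```text
the job is handed in; nothing more can be done
None
```

I drew the probe card out of the rack by its tab and handed the job in at about 16 s. It was still held with its nose pressing on the middle of the sprung contact. No verdict is reported, so the figures below come from my own camera and force checks.

The tool can only turn about its own axis. To get the 18° tilt, I pushed the nose against the back of its rack slot so the card swung in the grip. The first push left it at only about 0.2 rad. A second, longer push gave about 0.3 rad.

**Last checks:**
- **Press depth:** the side view puts the contact about 6.6 mm down, of its 12 mm travel.
- **Force:** the tool reads a steady 2 to 3 N upward. Just before touching, the reading was about −1 to −2 N, so the real press is likely 3 to 4 N.
- **Position:** in the last side view the tip sat about 1 to 2 mm from the contact's middle. The last wrist view showed it centred across the slope.
- **Angle:** the card was about 0.02 to 0.03 rad from square to the lid. That was measured above the box; after pressing I only checked it by eye.
- **Other items:** the other two cards were still in their slots in the last pictures of the rack. I saw no sign of the loose items having moved, but took no exact measurement.

**Checks that disagreed:**
- **Across the slope:** the fitted tip position differed by up to about 9 mm depending on which cameras I used. The wrist camera's view of the contact was also about 3 mm off the position from the fixed cameras. I settled both by comparing tip and contact directly in the wrist and side pictures.
- **Height at the tip:** the final side view left an apparent 1.9 mm gap between tip and contact, although they were clearly touching. That is within pixel error.

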